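# Pointing check before starting the bench polisher

### The arm

A 7-joint arm with a two-finger parallel gripper is mounted at the origin on the work surface. World frame = base frame: x ahead of the robot, y to its left, z up, the work surface at z = 0. Lengths are in m, angles in rad, forces in N, time in s.
With the tool pointing down it reaches from about 0.4 to 0.875 m from the base axis. Payload 6.5 kg.
Tool frame: the origin (TCP) lies between the finger pads, 19 mm behind the fingertips; this is the grasp point; z points along the fingers, y is the line along which they close (so a half turn about z gives the same grasp; the last joint's range is limited). The gripper opens to 85 mm and grips with 20 to 120 N. Pads are 22 mm wide; open, the fingers measure 114 mm over their backs; the gripper's body (76 mm by 85 mm) begins 54 mm behind the grasp point. The pads swing forward as they close: fully open they stand 13 mm farther back than shut.
Start: joints at [1.154, 0.536, -0.004, 1.538, 0.003, 1.067, -0.071], TCP at [0.223, -0.61, 0.25] pointing down, gripper open.
Joint ranges: [-2.7, 2.7], [-0.37, 2.16], [-1.27, 1.26], [0.24, 2.4], [-1.31, 4.45], [0.19, 1.91], [-2.76, 2.76]. Speed limits (rad/s): [2.39, 2.39, 3.14, 3.14, 3.14, 3.14, 3.14].

### API

Orientations are given as a rotation vector (axis times angle).
In Python, from workcell import manip gives the robot as it stands.
- The arm moves only by the tool jog_arm, never from a script. Its argument "targets" is a list of rows, each a list of 5 numbers: the shift along the world's x, y, z in mm, then the turn about the world's z in degrees, then the opening, from -1 (shut) to 1 (fully open). In form: [[tx, ty, tz, roll, hand], ...]. A call has 1 to 20 rows; each row is the pose to reach, as a shift and turn from the pose commanded when the call began; what a row does not reach only later rows make up. A row lasts 1/10 s, in which the tool goes at most 50 mm and 8.59 degrees, less where a joint would pass 70% of its speed; a pose out of reach is approached as far as the arm can. A call with a gripper value outside its range is refused whole. The fingers move at their own pace and stop on an object; "newtons" is the grip in N (left out, the last holds). Time passes only in rows, so rows that repeat a pose let the fingers close. It gives the time, the measured TCP pose, the force, the opening and the grip force at its end, in the units of the state.
- manip.read_state(): the state, without advancing time (a new reading comes with each control period).
- manip.camera(name): name is "side" or "top"; returns a dict with "frame" (400x640x3 uint8, red, green, blue), "mtx" (3x3 intrinsics, pixels), "position" and "orientation" of the camera in the world. Camera axes: x right, y down, z forward; pixel columns grow to the right and rows downward; lengths in m; the calibration is good to about 2 mm. A picture is of the moment at which its call begins. There is no depth.
- manip.job_done(): hands the job in; it is judged then, once.
The state is a dict: "clock": time; "qpos": joint angles; "qd": joint speeds; "effort": joint torques, N m; "ee_pos": TCP position; "tool_rot": TCP orientation; "wrist_force": force on the tool from outside, world axes, zero at the start; "ft_torque": the same for the moment, N m; "finger_gap": finger opening in m; "grip_force": force on a finger pad.
Only numpy, scipy, OpenCV 4.12 (cv2) and the standard library are available. Lean on these libraries where they do the work, as an engineer would, in place of code of your own. Each camera call takes 0.05 s, during which the arm holds its last target. There are 200 camera calls.

### The job

Do the pointing check before the bench polisher is started: with the fingertips a couple of centimetres above it and without touching it, point down at the top of the blue bristle brush on the polisher's spindle and hold there for two seconds, then point down at the red stop button on the push-button station in the same way for two seconds. Then press the green start button fully in (it stays in) and draw the hand clear. Never touch the polisher, its wheels or the red button, and leave the loose things on the bench where they lie.

Things in the scene. Friction and masses are not known exactly. Their poses are not given: they have to be found in the camera images.
- motor: double-ended bench polisher, green motor with aluminium ends, fixed. Origin on the bench under its middle, z up. Shaft along its y axis, 125 mm above the bench; spindles reach 212 mm either side. Motor 125 mm in diameter, 220 mm long, top 188 mm above the bench; foot 125 (x) by 160 (y) mm. A wheel on each spindle, 165 mm from the middle; brush and buff may be on either side
- brush: bright blue radial bristle brush with a black hub, on one of the polisher's spindles: upright disc 76 mm in diameter, 18 mm thick (26 mm over the hub), rigid, does not turn. Origin at the hub centre, 125 mm above the bench; axle along y, z up
- brush_top (a point): topmost point of the brush's rim, 38 mm above its hub centre, 163 mm above the bench: the point to point at
- buff: cream felt buffing wheel with a wooden hub on the other spindle: upright disc 90 mm in diameter, 20 mm thick; its top is 170 mm above the bench. Origin at the hub centre; axle along y. Not part of the check; do not touch
- station: grey push-button station fixed to the bench, 74 (x) by 134 (y) mm, 50 mm high, two steel bezels to 54 mm. Origin on the bench under its middle; z up. The two buttons are on its top, 32 mm either side of the middle along its y axis (64 mm apart); green and red may be on either side
- stop (a joint): travel of the red stop button, m: 0 out, 0.005 fully in; springs back (about 2.4 N to start moving, 8.4 N fully in). Must stay at 0
- stop_top (a point): centre of the top of the red mushroom stop button, 38 mm in diameter, top 74 mm above the bench: the point to point at
- start (a joint): travel of the green start button, m: 0 out, 0.006 fully in (straight down). Needs about 4 N and stays where it is pushed
- start_top (a point): centre of the top face of the flat round green start button, 32 mm in diameter, 66 mm above the bench when out, 60 mm when fully in
- compound_bar: bystander: red-brown bar of polishing compound in a paper wrap, 36 x 95 x 30 mm, loose; origin at the centre of its underside
- ring_clamp: bystander: wooden ring clamp with a brass band, about 150 x 28 x 27 mm, lying loose; origin at the centre of its underside
- tin: bystander: flat red tin with a brass panel on its lid, 67 x 97 x 26 mm, loose; origin at the centre of its underside
- spare_wheel: bystander: dark grey spare felt wheel lying flat, 60 mm in diameter, 14 mm thick, loose; origin at the centre of its underside

How it is judged:
By the outcome, as a careful person would: the job done as asked, in the order asked, and still so for the second after the job is handed in, with the robot touching nothing.
It also fails if it takes over 56 s, if anything falls off the work surface, if the arm or the gripper's body presses on something with over 40 N, if the wrist force passes 120 N, or if a joint passes its speed limit or range.

## Working session

There is one attempt and no reset: what is moved stays moved. The work goes in short steps, Python scripts to look and compute and a tool call to move; the robot and the scene stay as the last step left them, time stands still between calls to the robot, and variables do not carry over. Pictures are saved under pics/ and viewed, at most 10 in all, crops included, and the job is handed in when it is done.

Besides the shell and the picture viewer there is one more tool, called after "Emit:" as name(argument=value, ...), one argument or row to a line, values as JSON. jog_arm: Moves the arm, as the interface text tells. Its arguments: {"type":"object","properties":{"targets":{"type":"array"},"newtons":{"type":"number"}},"required":["targets"]}

```bash
mkdir -p pics
cat > h.py <<'E'
import numpy as np,cv2
from scipy.spatial.transform import Rotation as R
from workcell import manip
def cam(n):
    c=manip.camera(n); o=np.array(c["orientation"],float)
    c["R"]=o if o.shape==(3,3) else (R.from_rotvec(o) if o.size==3 else R.from_quat(o)).as_matrix()
    return c
def ray(c,uv):
    d=c["R"]@np.linalg.solve(np.array(c["mtx"]),[uv[0],uv[1],1.]); return np.array(c["position"]),d
def onz(c,uv,z):
    p,d=ray(c,uv); return p+d*(z-p[2])/d[2]
def proj(c,P):
    q=np.array(c["mtx"])@(c["R"].T@(np.array(P)-c["position"])); return q[:2]/q[2]
E
python3 - <<'E'
from h import *
for n in("top","side"):
    c=cam(n); print(n,c["position"],c["orientation"],c["mtx"]); cv2.imwrite(f"pics/{n}0.png",c["frame"][...,::-1])
print(manip.read_state())
E
```

```text
top [ 0.40832018 -0.02175001  1.02535183] [-2.15503306  2.10358261 -0.16574925] [[380.04430193   0.         323.6394917 ]
 [  0.         380.04430193 200.30590695]
 [  0.           0.           1.        ]]
side [0.38747629 0.61141679 0.9441893 ] [-0.45521643  2.8573302  -0.98157337] [[434.7496503    0.         317.93437219]
 [  0.         434.7496503  194.28139485]
 [  0.           0.           1.        ]]
{'clock': 0.1, 'qpos': array([ 1.15379613,  0.53706527, -0.00442864,  1.53878434,  0.00259914,
        1.06731544, -0.07119033]), 'qd': array([ 0.00072942, -0.00280783,  0.00117728, -0.0028553 , -0.00127467,
        0.00056719,  0.00051434]), 'effort': array([ 3.10013180e-03, -5.84566247e+01,  1.05202630e+00, -2.59779006e+01,
        1.26167567e-02,  4.60302253e-03, -2.87910666e-05]), 'ee_pos': array([ 0.2231663 , -0.60990498,  0.24921316]), 'tool_rot': array([-3.09187686e+00, -5.48061743e-01,  6.14013133e-04]), 'wrist_force': array([-0.41753178,  0.12709931, -0.40559696]), 'ft_torque': array([-0.0060039 , -0.03104202, -0.01023096]), 'grip_force': 0.0, 'finger_gap': 0.0853954234427655}
```

View pics/top0.png

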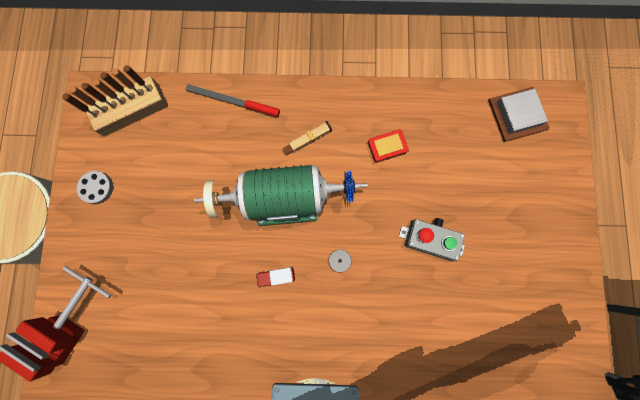

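View pics/side0.png

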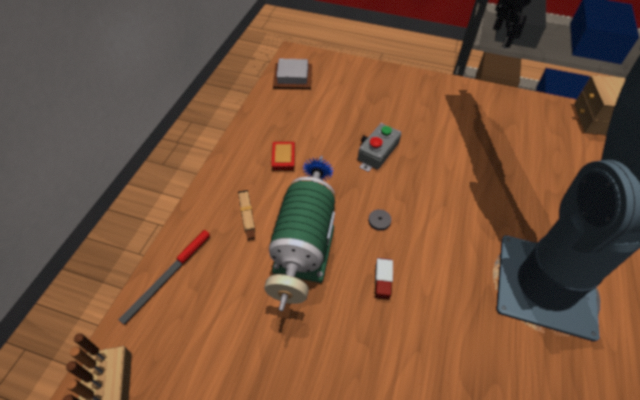

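The top view shows the brush at about (349,187), the red button at (426,235) and the green one at (450,243). In the side view they are at (317,168), (376,142) and (387,131).

```bash
cat >> h.py <<'E'
def blob(c,lo,hi,near,r=30):
    h=cv2.cvtColor(c["frame"],cv2.COLOR_RGB2HSV); m=cv2.inRange(h,lo,hi)
    if lo[0]==0: m|=cv2.inRange(h,(172,)+tuple(lo[1:]),(180,255,255))
    k=np.zeros_like(m); cv2.circle(k,near,r,255,-1); m&=k
    n,l,s,ce=cv2.connectedComponentsWithStats(m); i=1+np.argmax(s[1:,4]); return ce[i],s[i],l==i
B=((105,120,50),(130,255,255)); RD=((0,160,80),(7,255,255)); G=((50,130,60),(85,255,255))
E
python3 - <<'E'
from h import *
T=cam("top");S=cam("side")
np.set_printoptions(precision=4,suppress=True)
for nm,col,a,b,z in(("brush",B,(349,187),(317,168),.125),("red",RD,(426,235),(376,142),.071),("green",G,(450,243),(387,131),.066)):
    ca,sa,ma=blob(T,*col,a,22 if nm=="brush" else 15);cb,sb,mb=blob(S,*col,b,18 if nm=="brush" else 9)
    p,d=ray(T,ca);q,e=ray(S,cb); d/=np.linalg.norm(d);e/=np.linalg.norm(e)
    t=np.linalg.lstsq(np.c_[d,-e],q-p,rcond=None)[0]
    print(nm,ca,sa,cb,sb,"\n top",onz(T,ca,z),"side",onz(S,cb,z),"tri",(p+d*t[0]+q+e*t[1])/2,np.linalg.norm(p+d*t[0]-q-e*t[1]))
    if nm=="brush":
        ys,xs=np.nonzero(ma); k=cv2.fitLine(np.c_[xs,ys].astype(np.float32),2,0,.01,.01).ravel(); print(k)
cv2.imwrite("pics/c.png",np.hstack([cv2.resize(T["frame"][150:270,310:480],None,fx=2.3,fy=2.3),cv2.resize(S["frame"][110:230,270:440],None,fx=2.3,fy=2.3)])[...,::-1])
E
```

```text
brush [349.2573 186.5825] [345 171  10  31 206] [318.0821 167.2947] [305 161  27  16 207] 
 top [ 0.5945 -0.0708  0.125 ] side [ 0.5959 -0.0786  0.125 ] tri [ 0.5929 -0.0703  0.1348] 0.0008634064707756973
[  0.0858   0.9963 349.2573 186.5825]
red [425.9535 234.9186] [419 228  15  15 172] [375.5435 141.7826] [370 137  12  10  92] 
 top [ 0.4867 -0.2672  0.071 ] side [ 0.4856 -0.2663  0.071 ] tri [ 0.4863 -0.2675  0.0698] 0.0011355148155192296
green [449.964  242.5766] [444 237  13  12 111] [385.9423 130.2115] [382 127   9   8  52] 
 top [ 0.4694 -0.3281  0.066 ] side [ 0.4682 -0.3267  0.066 ] tri [ 0.4689 -0.3287  0.0642] 0.0011646213826147164
```

View pics/c.png

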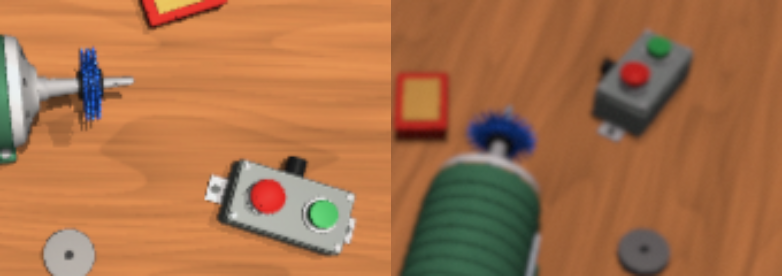

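The brush hub is near (0.593, -0.071), red at (0.486, -0.267) and green at (0.469, -0.328). I'll travel high with the hand shut to above the brush.

Emit:
jog_arm(
  targets=[
    [5,8,10,0,-1],
    [20,30,20,0,-1],
    [40,60,20,0,-1],
    [60,90,20,0,-1],
    [80,120,20,0,-1],
    [105,150,20,0,-1],
    [125,180,20,0,-1],
    [145,210,20,0,-1],
    [165,240,20,0,-1],
    [185,270,20,0,-1],
    [205,300,20,0,-1],
    [225,330,20,0,-1],
    [250,360,20,0,-1],
    [270,390,20,0,-1],
    [290,420,20,0,-1],
    [310,450,20,0,-1],
    [330,480,20,0,-1],
    [350,510,20,0,-1],
    [365,530,20,0,-1],
    [370,539,20,0,-1],
  ],
)

```text
clock: 2.2
ee_pos: [0.5945, -0.0677, 0.2707]
tool_rot: [-3.091, -0.554, -0.002]
wrist_force: [-0.1, 0.9, -0.7]
finger_gap: 0.0002
grip_force: 0.0
```

Run:
```python
from h import *
T=cam("top");S=cam("side");s=manip.read_state();print(s["clock"],s["ee_pos"],s["tool_rot"],s["finger_gap"],s["qpos"])
p=s["ee_pos"]; z=R.from_rotvec(s["tool_rot"]).as_matrix()[:,2]
print("tcp/tip/brushtop px side",proj(S,p),proj(S,p+.019*z),proj(S,[.593,-.0705,.163]))
a=S["frame"][80:240,230:430]
cv2.imwrite("pics/d.png",cv2.resize(a,None,fx=3.5,fy=3.5)[...,::-1])
```

```text
2.3 [ 0.59351462 -0.06975241  0.2703285 ] [-3.09227757e+00 -5.52242780e-01 -4.21359542e-04] 4.04041281333201e-05 [ 0.22046708  0.43870695 -0.24057119  1.65146504  0.11544321  1.06519137
 -1.27150788]
tcp/tip/brushtop px side [318.87064197 127.21200407] [318.72787216 133.38242336] [318.42803868 159.58088532]
```

View pics/d.png

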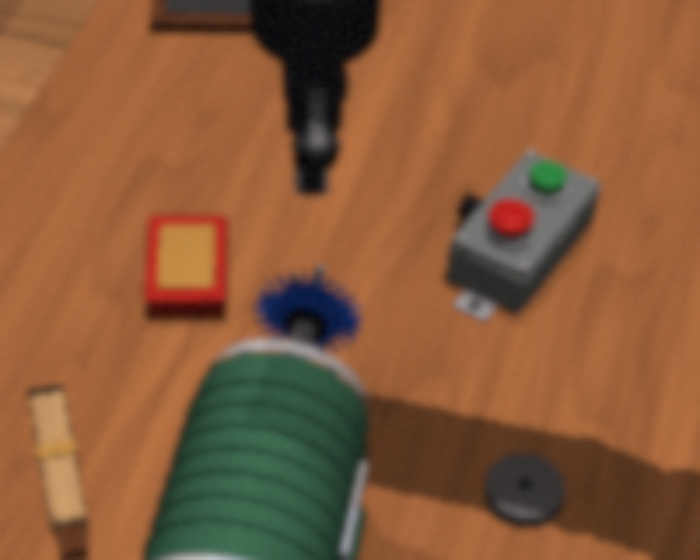

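The crop shows the shut fingertips at full-image pixel (319,134), directly above the brush rim and matching the 19 mm offset. I'll lower to about 21 mm above it and hold.

Emit:
jog_arm(
  targets=[
    [0,0,-10,0,-1],
    [0,0,-25,0,-1],
    [0,0,-40,0,-1],
    [0,0,-52,0,-1],
    [0,0,-60,0,-1],
    [0,0,-65,0,-1],
    [0,0,-66,0,-1],
    [0,0,-66,0,-1],
    [0,0,-66,0,-1],
    [0,0,-66,0,-1],
    [0,0,-66,0,-1],
    [0,0,-66,0,-1],
  ],
)

```text
clock: 3.5
ee_pos: [0.5935, -0.0714, 0.2042]
tool_rot: [3.093, 0.548, 0.001]
wrist_force: [-0.1, -0.2, -0.5]
finger_gap: -0.0003
grip_force: 0.0
```

Run:
```python
from h import *
T=cam("top");S=cam("side");s=manip.read_state();print(s["clock"],s["ee_pos"],s["wrist_force"])
print(proj(S,s["ee_pos"]-[0,0,.019]),proj(T,[.593,-.0705,.163]))
a=cv2.resize(S["frame"][100:200,260:380],None,fx=3.3,fy=3.3);b=cv2.resize(T["frame"][140:240,300:420],None,fx=3.3,fy=3.3)
cv2.imwrite("pics/e.png",np.hstack([a,b])[...,::-1])
```

```text
3.6 [ 0.59340279 -0.07138103  0.20408293] [ 0.38709621 -0.03687382 -0.28423983]
[318.52698185 153.02528254] [350.04911858 183.91553375]
```

View pics/e.png

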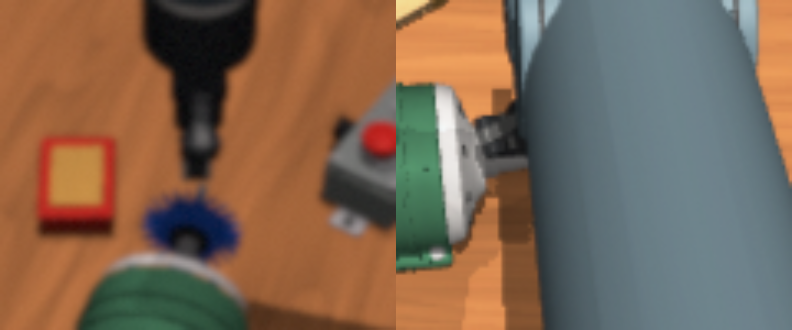

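The fingertips sit at about (319,154) with a clear gap above the brush. I'll hold here, then go on to the red button.

Emit:
jog_arm(
  targets=[
    [0,0,0,0,-1],
    [0,0,0,0,-1],
    [0,0,0,0,-1],
    [0,0,0,0,-1],
    [0,0,0,0,-1],
    [0,0,0,0,-1],
    [0,0,0,0,-1],
    [0,0,0,0,-1],
    [0,0,0,0,-1],
    [0,0,0,0,-1],
    [0,0,0,0,-1],
    [0,0,0,0,-1],
    [0,0,0,0,-1],
    [0,0,0,0,-1],
    [0,0,0,0,-1],
    [0,0,0,0,-1],
    [0,0,0,0,-1],
    [0,0,0,0,-1],
    [0,0,0,0,-1],
    [0,0,0,0,-1],
  ],
)

```text
clock: 5.6
ee_pos: [0.5934, -0.0714, 0.204]
tool_rot: [-3.093, -0.548, 0.0]
wrist_force: [1.0, -0.4, -0.3]
finger_gap: 0.0002
grip_force: 0.0
```

Emit:
jog_arm(
  targets=[
    [0,0,0,0,-1],
    [0,0,0,0,-1],
    [0,0,0,0,-1],
    [0,0,0,0,-1],
    [0,0,10,0,-1],
    [0,0,25,0,-1],
    [0,0,40,0,-1],
    [-8,-15,45,0,-1],
    [-22,-40,45,0,-1],
    [-38,-70,45,0,-1],
    [-55,-100,45,0,-1],
    [-71,-130,45,0,-1],
    [-87,-160,45,0,-1],
    [-98,-180,45,0,-1],
    [-105,-192,45,0,-1],
    [-107,-196,45,0,-1],
    [-107,-196,30,0,-1],
    [-107,-196,10,0,-1],
    [-107,-196,-10,0,-1],
    [-107,-196,-30,0,-1],
  ],
)

```text
clock: 7.6
ee_pos: [0.4872, -0.2661, 0.1735]
tool_rot: [-3.092, -0.551, -0.001]
wrist_force: [0.3, -0.4, 0.3]
finger_gap: 0.0002
grip_force: 0.0
```

Run:
```python
from h import *
S=cam("side");s=manip.read_state();print(s["clock"],s["ee_pos"],s["wrist_force"])
c,st,_=blob(S,*RD,(376,142),9);print(c,onz(S,c,.071));c,st,_=blob(S,*G,(387,131),9);print(c,st)
print(proj(S,s["ee_pos"]-[0,0,.019]),proj(S,[.4865,-.267,.074]))
cv2.imwrite("pics/f.png",cv2.resize(S["frame"][70:190,310:450],None,fx=4,fy=4)[...,::-1])
```

```text
7.65 [ 0.48525744 -0.26522769  0.1703284 ] [-1.69800373  1.68075906 -2.50628775]
[372.46153846 141.61538462] [ 0.49393696 -0.26416827  0.071     ]
[385.96 130.06] [382 127   9   7  50]
[379.16699384 120.73570669] [375.39763605 140.78113327]
```

View pics/f.png

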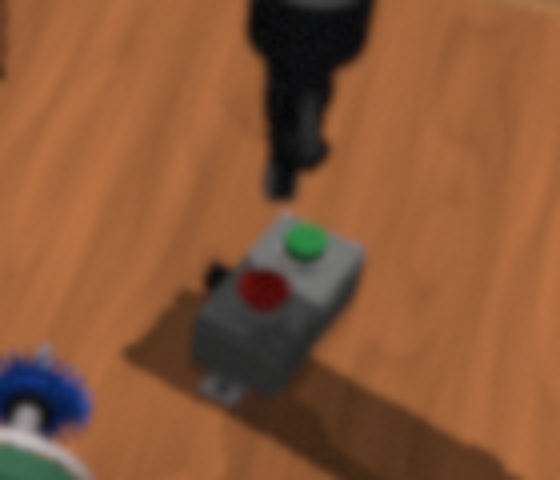

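The tip is above the station at about (380,119), with the red button at (376,142) in the gripper's shadow. I'll lower 60 mm and hold.

Emit:
jog_arm(
  targets=[
    [0,0,-15,0,-1],
    [0,0,-30,0,-1],
    [0,0,-43,0,-1],
    [0,0,-52,0,-1],
    [0,0,-57,0,-1],
    [0,0,-59,0,-1],
    [0,0,-60,0,-1],
    [0,0,-60,0,-1],
    [0,0,-60,0,-1],
    [0,0,-60,0,-1],
    [0,0,-60,0,-1],
    [0,0,-60,0,-1],
  ],
)

```text
clock: 8.85
ee_pos: [0.4864, -0.2674, 0.1141]
tool_rot: [3.093, 0.548, 0.0]
wrist_force: [0.2, -0.9, -0.1]
finger_gap: 0.0003
grip_force: 0.0
```

Run:
```python
from h import *
S=cam("side");s=manip.read_state();print(s["clock"],s["ee_pos"],s["wrist_force"])
print(proj(S,s["ee_pos"]-[0,0,.019]),proj(S,[.4865,-.267,.074]))
cv2.imwrite("pics/g.png",cv2.resize(S["frame"][70:190,310:450],None,fx=4,fy=4)[...,::-1])
```

```text
8.9 [ 0.48637163 -0.26743267  0.11405772] [-0.42761572 -0.45486476  0.38192732]
[376.38640497 135.28958737] [375.39763605 140.78113327]
```

View pics/g.png

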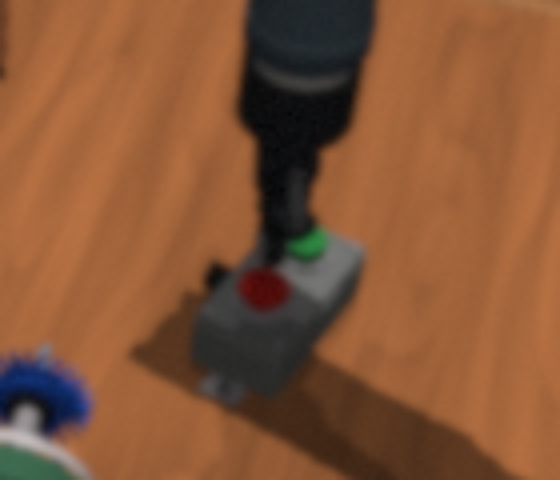

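The tips are just above the red button, with a small gap at about (377,135). I'll hold, rise, shift to the green button and approach it.

Emit:
jog_arm(
  targets=[
    [0,0,0,0,-1],
    [0,0,0,0,-1],
    [0,0,0,0,-1],
    [0,0,0,0,-1],
    [0,0,0,0,-1],
    [0,0,0,0,-1],
    [0,0,0,0,-1],
    [0,0,0,0,-1],
    [0,0,0,0,-1],
    [0,0,0,0,-1],
    [0,0,0,0,-1],
    [0,0,0,0,-1],
    [0,0,0,0,-1],
    [0,0,0,0,-1],
    [0,0,0,0,-1],
    [0,0,0,0,-1],
    [0,0,0,0,-1],
    [0,0,0,0,-1],
    [0,0,0,0,-1],
    [0,0,0,0,-1],
  ],
)

```text
clock: 10.9
ee_pos: [0.4864, -0.2674, 0.114]
tool_rot: [-3.093, -0.548, -0.0]
wrist_force: [-0.8, 0.0, 0.1]
finger_gap: 0.0003
grip_force: 0.0
```

Emit:
jog_arm(
  targets=[
    [0,0,0,0,-1],
    [0,0,0,0,-1],
    [0,0,0,0,-1],
    [0,0,10,0,-1],
    [0,0,20,0,-1],
    [-3,-10,20,0,-1],
    [-7,-25,20,0,-1],
    [-11,-40,20,0,-1],
    [-15,-54,20,0,-1],
    [-17,-61,20,0,-1],
    [-17,-61,15,0,-1],
    [-17,-61,5,0,-1],
    [-17,-61,-5,0,-1],
    [-17,-61,-12,0,-1],
    [-17,-61,-18,0,-1],
    [-17,-61,-20,0,-1],
    [-17,-61,-20,0,-1],
    [-17,-61,-20,0,-1],
    [-17,-61,-20,0,-1],
  ],
)

```text
clock: 12.8
ee_pos: [0.4696, -0.3286, 0.0944]
tool_rot: [3.093, 0.548, 0.001]
wrist_force: [0.2, -0.1, 0.1]
finger_gap: -0.0
grip_force: 0.0
```

Run:
```python
from h import *
S=cam("side");s=manip.read_state();print(s["clock"],s["ee_pos"],s["wrist_force"])
c,st,_=blob(S,(0,160,60),(7,255,255),(376,142),9);print(c,st)
cv2.imwrite("pics/i.png",cv2.resize(S["frame"][70:190,310:450],None,fx=4,fy=4)[...,::-1])
```

```text
12.85 [ 0.46961792 -0.32854765  0.09437227] [-0.33497303  0.36997681 -0.40105244]
[375.41836735 141.59183673] [370 137  12  10  98]
```

View pics/i.png

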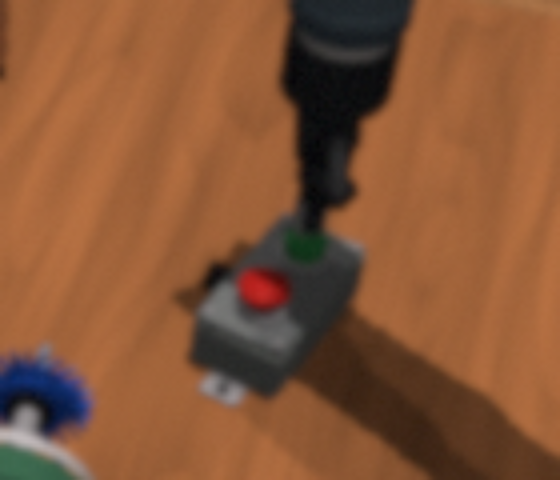

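The tips are over the green button at about (388,127), well clear of the red one. Now I'll press slowly.

Emit:
jog_arm(
  targets=[
    [0,0,-3,0,-1],
    [0,0,-6,0,-1],
    [0,0,-8,0,-1],
    [0,0,-10,0,-1],
    [0,0,-12,0,-1],
    [0,0,-14,0,-1],
    [0,0,-15,0,-1],
    [0,0,-16,0,-1],
    [0,0,-16,0,-1],
    [0,0,-16,0,-1],
    [0,0,-16,0,-1],
  ],
)

```text
clock: 13.95
ee_pos: [0.4693, -0.3284, 0.0787]
tool_rot: [-3.093, -0.548, 0.0]
wrist_force: [-4.6, 2.6, 11.7]
finger_gap: -0.0004
grip_force: 5.7
```

Emit:
jog_arm(
  targets=[
    [0,0,-1,0,-1],
    [0,0,-2,0,-1],
    [0,0,-2,0,-1],
    [0,0,-2,0,-1],
  ],
)

```text
clock: 14.35
ee_pos: [0.4694, -0.3284, 0.0785]
tool_rot: [3.093, 0.548, -0.001]
wrist_force: [-9.0, 4.7, 30.4]
finger_gap: -0.0001
grip_force: 14.9
```

The button is on its end stop: 2 mm of extra command moved the tool only 0.2 mm and raised the force to 30 N. I'll draw straight up and clear.

Emit:
jog_arm(
  targets=[
    [0,0,2,0,-1],
    [0,0,8,0,-1],
    [0,0,20,0,-1],
    [0,0,40,0,-1],
    [0,0,65,0,-1],
    [0,0,90,0,-1],
    [0,0,115,0,-1],
    [0,0,135,0,-1],
    [-10,-20,150,0,-1],
    [-25,-45,160,0,-1],
    [-45,-75,160,0,-1],
    [-65,-105,160,0,-1],
    [-80,-125,160,0,-1],
    [-85,-135,160,0,-1],
    [-85,-135,160,0,-1],
    [-85,-135,160,0,-1],
    [-85,-135,160,0,-1],
  ],
)

```text
clock: 16.05
ee_pos: [0.386, -0.4616, 0.236]
tool_rot: [-3.092, -0.553, -0.001]
wrist_force: [-0.1, -0.3, 0.2]
finger_gap: 0.0004
grip_force: 0.0
```

Run:
```python
from h import *
T=cam("top");S=cam("side");s=manip.read_state();print(s["clock"],s["ee_pos"],s["wrist_force"],abs(s["qd"]).max())
for C,a,b in((S,(376,142),(387,131)),(T,(426,235),(450,243))):
    print(blob(C,*RD,a,9 if C is S else 15)[:2],blob(C,*G,b,9 if C is S else 15)[:2])
cv2.imwrite("pics/j.png",np.hstack([cv2.resize(S["frame"][100:180,320:420],None,fx=4,fy=4),cv2.resize(T["frame"][200:280,395:495],None,fx=4,fy=4)])[...,::-1])
```

```text
16.15 [ 0.38557564 -0.46206588  0.23602076] [0.7830181  0.52686438 0.34713591] 0.00902791873324373
(array([375.5326087, 141.7826087]), array([370, 137,  12,  10,  92], dtype=int32)) (array([385.70731707, 131.14634146]), array([382, 128,   8,   7,  41], dtype=int32))
(array([425.95348837, 234.91860465]), array([419, 228,  15,  15, 172], dtype=int32)) (array([449.51923077, 242.875     ]), array([444, 238,  12,  11, 104], dtype=int32))
```

View pics/j.png

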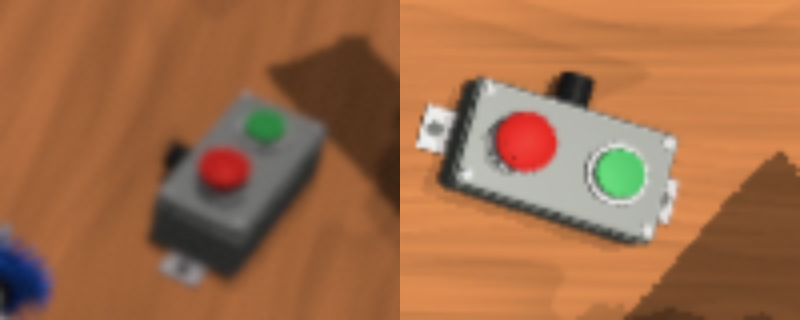

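The green button, at (386,131) in the side view, now sits about 1 px lower, so it has stayed in. The red button at (376,142) is unchanged and the hand is clear.

```bash
python3 -c "
from workcell import manip
print(manip.job_done())"
```

```text
the job is handed in; nothing more can be done
None
```

The job is handed in: I held about 2 cm above the brush top and then the red stop button for over two seconds each, then pressed the green start button to its end stop (it stayed in) and drew the hand clear, with no sign of touching anything else.

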